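# Clamp the pressure tester's lid crosswise

## Task

The lid of the watch pressure tester is held by four clamp levers, and one of them has already been turned half-way down; the others are slack. Carry on crosswise so that the lid seats evenly: push the lever straight across from it clockwise to about half-way, then the remaining two to about half-way. Only then make a second round, pushing all four clockwise fully home against their stops, again crosswise: whichever you take first, the one straight across from it comes next, then the other two.

Things in the scene. Friction and masses are not known exactly. Their poses are not given: they have to be found in the camera images.
- tester: round metal watch pressure tester fixed to the bench, foot 148 mm across; grey ring 136 mm across on top, upper face 40 mm above the bench. Origin: centre of underside, z up; any yaw. Its four clamp levers stand 50 mm from its centre, 90 degrees apart, numbered 1 to 4 clockwise seen from above: 1 is straight across from 3, 2 from 4. A lamp hangs 390 mm above the back of the bench.
- clamp_1 (a joint): turn of clamp lever 1 about its upright hub, rad: 0 = slack (arm points straight out from the tester's centre), grows clockwise seen from above, 0.79 = half-way, 1.57 = home against the stop pin. It stays where it is left; moving it takes about 6 N at the knob. The starting values are not the same for all four.
- clamp_1_hub (a point): point on the turning axis of clamp lever 1, 66 mm above the bench (steel hub 19 mm across; the hub with its screw end reaches up to about 68 mm above the bench).
- clamp_1_knob (a point): centre of the black upright knob at the end of the arm of clamp lever 1, 44 mm from the hub's axis; knob 16 mm across, 36 mm tall, from 48 to 84 mm above the bench; arm a round steel bar 8 mm thick, 55 to 63 mm above the bench. Its sweep is free above 45 mm. Push its side to swing the lever.
- clamp_2 (a joint): turn of clamp lever 2 about its upright hub, rad: 0 = slack (arm points straight out from the tester's centre), grows clockwise seen from above, 0.79 = half-way, 1.57 = home against the stop pin. It stays where it is left; moving it takes about 6 N at the knob. The starting values are not the same for all four.
- clamp_2_hub (a point): point on the turning axis of clamp lever 2, 66 mm above the bench (steel hub 19 mm across; the hub with its screw end reaches up to about 68 mm above the bench).
- clamp_2_knob (a point): centre of the black upright knob at the end of the arm of clamp lever 2, 44 mm from the hub's axis; knob 16 mm across, 36 mm tall, from 48 to 84 mm above the bench; arm a round steel bar 8 mm thick, 55 to 63 mm above the bench. Its sweep is free above 45 mm. Push its side to swing the lever.
- clamp_3 (a joint): turn of clamp lever 3 about its upright hub, rad: 0 = slack (arm points straight out from the tester's centre), grows clockwise seen from above, 0.79 = half-way, 1.57 = home against the stop pin. It stays where it is left; moving it takes about 6 N at the knob. The starting values are not the same for all four.
- clamp_3_hub (a point): point on the turning axis of clamp lever 3, 66 mm above the bench (steel hub 19 mm across; the hub with its screw end reaches up to about 68 mm above the bench).
- clamp_3_knob (a point): centre of the black upright knob at the end of the arm of clamp lever 3, 44 mm from the hub's axis; knob 16 mm across, 36 mm tall, from 48 to 84 mm above the bench; arm a round steel bar 8 mm thick, 55 to 63 mm above the bench. Its sweep is free above 45 mm. Push its side to swing the lever.
- clamp_4 (a joint): turn of clamp lever 4 about its upright hub, rad: 0 = slack (arm points straight out from the tester's centre), grows clockwise seen from above, 0.79 = half-way, 1.57 = home against the stop pin. It stays where it is left; moving it takes about 6 N at the knob. The starting values are not the same for all four.
- clamp_4_hub (a point): point on the turning axis of clamp lever 4, 66 mm above the bench (steel hub 19 mm across; the hub with its screw end reaches up to about 68 mm above the bench).
- clamp_4_knob (a point): centre of the black upright knob at the end of the arm of clamp lever 4, 44 mm from the hub's axis; knob 16 mm across, 36 mm tall, from 48 to 84 mm above the bench; arm a round steel bar 8 mm thick, 55 to 63 mm above the bench. Its sweep is free above 45 mm. Push its side to swing the lever.

How it is judged:
On the way, in this order (a step that is already met when the one before it is completed fails the run):
1. the lever straight across from the one found half-way is turned to half-way, the other two still slack (value of joint clamp_3 above 0.5 rad and value of joint each of clamp_2, clamp_4 below 0.4 rad), for 0.1 s.
2. one of the remaining two is at half-way (value of joint any of clamp_2, clamp_4 above 0.5 rad), for 0.1 s.
3. all four are at half-way (value of joint each of clamp_1, clamp_2, clamp_3, clamp_4 above 0.5 rad), for 0.1 s.
4. one lever is home (value of joint any of clamp_1, clamp_2, clamp_3, clamp_4 above 1.45 rad), for 0.1 s.
5. the lever straight across from it is home too ((value of joint each of clamp_1, clamp_3 above 1.45 rad or value of joint each of clamp_2, clamp_4 above 1.45 rad)), for 0.1 s.
6. all four levers are home (value of joint each of clamp_1, clamp_2, clamp_3, clamp_4 above 1.45 rad), for 0.1 s.
At the end, for the whole second after the job is handed in: all four clamp levers are home (turned to 1.45 rad or more of 1.57) and at rest (all of step 6 and velocity of joint each of clamp_1, clamp_2, clamp_3, clamp_4 below 0.05 rad/s); the robot touches nothing.
It fails at once if one of the last two is tightened before the lever straight across from the half-way one (value of joint any of clamp_2, clamp_4 above 0.45 rad and value of joint clamp_3 below 0.45 rad).
It fails at once if a lever is turned well past half-way (1.15 rad) while another is still slack (under 0.45 rad) (value of joint any of clamp_1, clamp_2, clamp_3, clamp_4 above 1.15 rad and value of joint any of clamp_1, clamp_2, clamp_3, clamp_4 below 0.45 rad).
It fails at once if in the second round a neighbour is tightened (past 1.25 rad) before the lever straight across is home (value of joint any of clamp_1, clamp_3 above 1.25 rad and value of joint any of clamp_2, clamp_4 above 1.25 rad and value of joint any of clamp_1, clamp_3 below 1.4 rad and value of joint any of clamp_2, clamp_4 below 1.4 rad).
It fails at once if the lever found half-way is slackened (value of joint clamp_1 below 0.45 rad).
It also fails if it takes over 72 s, if anything falls off the work surface, if the arm or the gripper's body presses on something with over 40 N, if the wrist force passes 120 N, or if a joint passes its speed limit or range.

## Robot

A 6-joint arm with a two-finger parallel gripper is mounted at the origin on a cart in front of the work surface, level with it; the furniture and walls round the work are solid. World frame = base frame: x ahead of the robot, y to its left, z up, the work surface at z = 0. Lengths are in m, angles in rad, forces in N, time in s.
With the tool pointing down it reaches from about 0.325 to 0.9 m from the base axis. Payload 3.5 kg.
Tool frame: the origin (TCP) lies on the centre line of the jaws, within the pads' length; the fingertips stand 14 mm ahead of it and the grasp point (between the pads) lies 5 mm behind it; z points along the fingers, y is the line along which they close (so a half turn about z gives the same grasp; the last joint's range is limited). The gripper opens to 85 mm and grips with 20 to 120 N. Pads are 22 mm wide; open, the fingers measure 114 mm over their backs; the gripper's body (76 mm by 85 mm) begins 54 mm behind the grasp point. The pads swing forward as they close: fully open they stand 13 mm farther back than shut.
Start: joints at [1.09, 0.276, -0.026, 1.268, 0, 1.467], TCP at [0.231, 0.581, 0.245] pointing down, gripper open.
Joint ranges: [-3.12, 3.12], [-0.85, 1.88], [-1.08, 1.24], [-1.95, 2.15], [-1.57, 1.53], [-3.14, 3.14]. Speed limits (rad/s): [2.57, 2.57, 3.14, 3.14, 3.14, 3.14].

## Interface

Orientations are given as a unit quaternion [w, x, y, z].
In Python, from station import manip, cams gives the robot as it stands.
- The arm moves only by the tool step_arm, never from a script. Its argument "motion" is one flat list of numbers, 7 for each row, row after row: the opening, from 0 (shut) to 1 (fully open), then the shift along the tool's x, y, z in cm, then the turn, a rotation vector about the tool's x, y, z in rad. A call has exactly 8 rows; each row shifts and turns the commanded pose from where the row before left it, along the tool's axes as they then stand; what a row does not reach is not made up. A row lasts 1/10 s, in which the tool goes at most 50 mm and 8.59 degrees, less where a joint would pass 70% of its speed; a pose out of reach is approached as far as the arm can. A call is refused whole if a number of a shift passes 5 or a number of a turn 0.15, either way. A call with a gripper value outside its range is refused whole. The fingers move at their own pace and stop on an object; "force" is the grip in N (left out, the last holds). Time passes only in rows, so rows that do not move let the fingers close, or fill a call up. It gives the time, the measured TCP pose, the force, the opening and the grip force at its end, in the units of the state.
- manip.get_state(): the state, without advancing time (a new reading comes with each control period).
- cams.capture(name): name is "scene" or "top" or "wrist"; returns the picture (400x640x3 uint8, red, green, blue); there is no depth.
- cams.calibration(name): a dict with "fovy" (degrees; the focal length in pixels is half the picture's height over the tangent of half this angle, whatever the lens; pixels are square), "cx", "cy" (the principal point, pixels), "D" ([k1, k2, p1, p2, k3] as OpenCV has them; the pictures are not rectified), "view" (4x4, takes a point from world to camera coordinates); the wrist camera has in their place "tool_from_camera" (4x4, takes a point from camera to tool coordinates, whose origin is the TCP and whose axes are the flange's). Camera axes: x right, y up, looking along -z (the intrinsics and any distortion apply to the point x, -y, -z); pixel columns grow to the right and rows downward; lengths in m; the calibration is good to about 2 mm. A picture is of the moment at which its call begins: read the wrist's pose just before it. calibration takes no time and is no camera call.
- manip.close_job(): hands the job in; it is judged then, once.
The state is a dict: "t": time; "q": joint angles; "qvel": joint speeds; "joint_efforts": joint torques, N m; "position": TCP position; "tcp_rot": TCP orientation; "ft_force": force on the tool from outside, world axes, zero at the start; "torque": the same for the moment, N m; "grip_width": finger opening in m; "finger_force": force on a finger pad.
Only numpy, scipy, OpenCV 4.12 (cv2) and the standard library are available. Lean on these libraries where they do the work, as an engineer would, in place of code of your own. Each camera call takes 0.05 s, during which the arm holds its last target. There are 200 camera calls.

## Working session

There is one attempt and no reset: what is moved stays moved. The work goes in short steps, Python scripts to look and compute and a tool call to move; the robot and the scene stay as the last step left them, time stands still between calls to the robot, and variables do not carry over. Pictures are saved under pics/ and viewed, at most 10 in all, crops included, and the job is handed in when it is done.

Besides the shell and the picture viewer there is one more tool, called after "Emit:" by a JSON object that holds its "api" and its "payload". step_arm: Moves the arm, as the interface text tells. Its arguments: {"type":"object","properties":{"motion":{"type":"array"},"force":{"type":"number"}},"required":["motion"]}

```bash
mkdir -p pics; python3 - <<'E'
from station import manip,cams
import cv2,json,numpy as np
s=manip.get_state();print({k:np.round(s[k],3).tolist() for k in s})
for n in("top","scene"):
    im=cams.capture(n);cv2.imwrite(f"pics/{n}0.png",im[:,:,::-1])
    print(n,cams.calibration(n))
print(cams.calibration("wrist"))
E
```

```text
{'t': 0.0, 'q': [1.09, 0.277, -0.028, 1.268, 0.0, 1.467], 'qvel': [-0.002, 0.0, 0.002, 0.0, 0.002, 0.0], 'joint_efforts': [-0.0, -44.551, 29.52, 0.016, -0.0, 0.0], 'position': [0.23, 0.58, 0.244], 'tcp_rot': [-0.0, 0.188, 0.982, -0.001], 'ft_force': [-0.189, 0.548, -0.004], 'torque': [-0.004, 0.071, -0.016], 'finger_force': 0.0, 'grip_width': 0.085}
top {'fovy': 49.96173546422759, 'cx': 330.1138941144967, 'cy': 203.269823218648, 'D': array([-0.07498729,  0.        ,  0.        ,  0.        ,  0.        ]), 'view': array([[-4.80907489e-03, -9.99988345e-01,  4.28027602e-04,
        -5.07342858e-02],
       [ 9.93902667e-01, -4.73265625e-03,  1.10159390e-01,
        -5.36150347e-01],
       [-1.10156081e-01,  9.55182533e-04,  9.93913842e-01,
        -8.72173444e-01],
       [ 0.00000000e+00,  0.00000000e+00,  0.00000000e+00,
         1.00000000e+00]])}
scene {'fovy': 43.01539427370035, 'cx': 311.5321205534682, 'cy': 197.29622832600205, 'D': array([-0.00982622,  0.        ,  0.        ,  0.        ,  0.        ]), 'view': array([[-0.81835384, -0.57455357, -0.01360851,  0.41899544],
       [ 0.38635724, -0.56752137,  0.72708155, -0.29503685],
       [-0.42547042,  0.58975223,  0.68641622, -0.70581982],
       [ 0.        ,  0.        ,  0.        ,  1.        ]])}
{'fovy': 71.90282363675378, 'cx': 319.46907416361915, 'cy': 198.99465762424057, 'D': array([-0.02468234,  0.        ,  0.        ,  0.        ,  0.        ]), 'tool_from_camera': array([[-3.35711059e-04,  9.49321697e-01,  3.14305908e-01,
         8.14760030e-02],
       [ 9.99999819e-01,  1.61968312e-04,  5.78897695e-04,
         1.80183995e-04],
       [ 4.98652545e-04,  3.14306045e-01, -9.49321580e-01,
        -1.29520641e-01],
       [ 0.00000000e+00,  0.00000000e+00,  0.00000000e+00,
         1.00000000e+00]])}
```

View pics/top0.png

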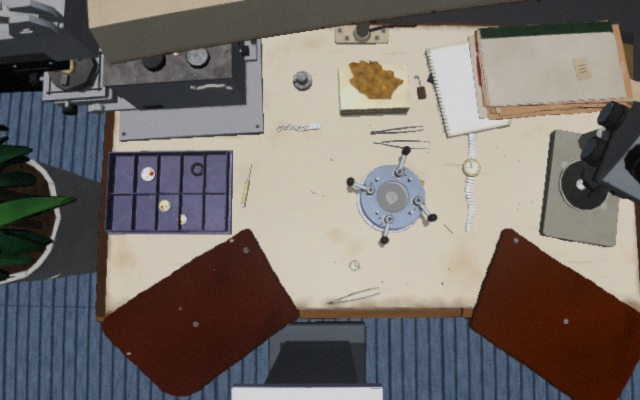

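View pics/scene0.png

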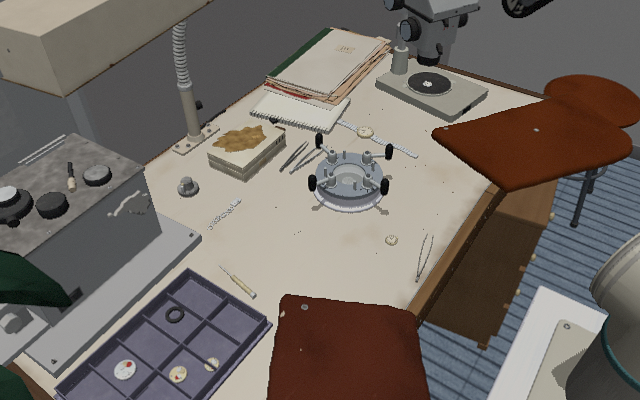

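The top view shows the tester at about (391,198), with knobs near (406,151), (351,183), (384,240) and (433,218). Next I'll take an enlarged crop and locate them.

```bash
cat > h.py <<'E'
import numpy as np,cv2
from station import manip,cams
from scipy.spatial.transform import Rotation as R
def cam(n,st=None):
    c=cams.calibration(n);f=200/np.tan(np.radians(c["fovy"]/2))
    K=np.array([[f,0,c["cx"]],[0,f,c["cy"]],[0,0,1]])
    if n=="wrist":
        q=st["tcp_rot"];T=np.eye(4);T[:3,:3]=R.from_quat([q[1],q[2],q[3],q[0]]).as_matrix();T[:3,3]=st["position"]
        V=np.linalg.inv(T@c["tool_from_camera"])
    else: V=c["view"]
    V=np.diag([1,-1,-1,1])@V
    return K,np.array(c["D"]),V
def proj(P,C):
    K,D,V=C;return cv2.projectPoints(np.array(P,float).reshape(-1,1,3),cv2.Rodrigues(V[:3,:3])[0],V[:3,3],K,D)[0][:,0]
def unproj(px,z,C):
    K,D,V=C;u=cv2.undistortPoints(np.array(px,float).reshape(-1,1,2),K,D)[:,0]
    d=np.c_[u,np.ones(len(u))]@V[:3,:3];o=-V[:3,:3].T@V[:3,3]
    return o+d*((np.reshape(z,(-1,1))-o[2])/d[:,2:])
E
python3 - <<'E'
from h import *
im=cv2.imread("pics/top0.png");C=cam("top")
cv2.imwrite("pics/top0c.png",cv2.resize(im[135:255,330:455],None,fx=5,fy=5,interpolation=cv2.INTER_CUBIC)[:600])
print(unproj([[391,198]],.04,C))
kn=unproj([[406,151],[351,183],[384,240],[433,218]],.084,C);print(kn)
print(unproj([[400,172],[366,192],[388,219],[418,205]],.068,C))
E
```

```text
[[ 0.54519054 -0.18014233  0.04      ]]
[[ 0.63472682 -0.20609955  0.084     ]
 [ 0.57014865 -0.09488869  0.084     ]
 [ 0.45700609 -0.15842155  0.084     ]
 [ 0.49964158 -0.25628227  0.084     ]]
[[ 0.59490948 -0.19559491  0.068     ]
 [ 0.55418511 -0.12578788  0.068     ]
 [ 0.49935257 -0.16921372  0.068     ]
 [ 0.527295   -0.23046541  0.068     ]]
```

View pics/top0c.png

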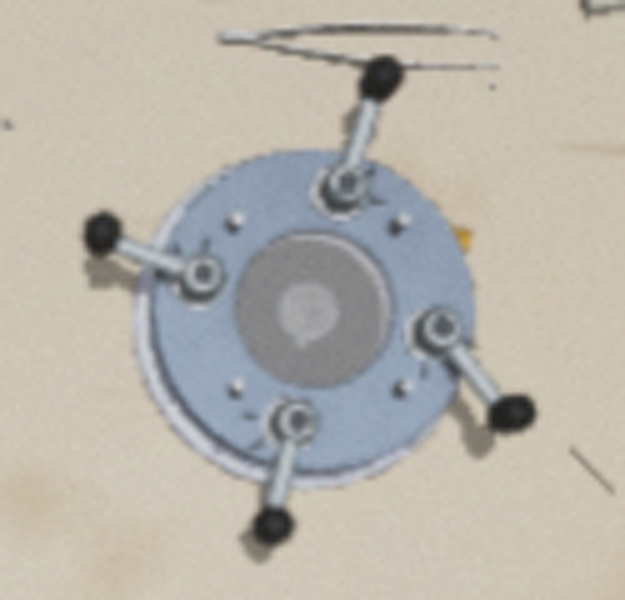

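Crop: the right-hand lever (knob at crop 513,411) is the half-way one, clamp 1. Going clockwise, bottom is 2, left is 3 and top is 4. I'll fit the tester pose and joint values to these points.

```bash
cat > fit.py <<'E'
from h import *
from scipy.optimize import least_squares
def pts(p):
    x,y,a,*q=p;H=[];Kn=[]
    for i in range(4):
        b=a-i*np.pi/2;h=np.array([x+.05*np.cos(b),y+.05*np.sin(b)]);d=b-q[i]
        H.append(h);Kn.append(h+.044*np.array([np.cos(d),np.sin(d)]))
    return np.array(H),np.array(Kn)
def fit(hub,knob,zk,C,p0,zh=.068):
    def r(p):
        H,Kn=pts(p);return (proj(np.r_[np.c_[H,[zh]*4],np.c_[Kn,[zk]*4]],C)-np.r_[hub,knob]).ravel()
    return least_squares(r,p0,loss="soft_l1")
E
python3 - <<'E'
from fit import *
o=np.array([330,135])-.4
hub=np.array([[440,328],[297,420],[204,274],[349,183]])/5+o
kn=np.array([[513,411],[273,523],[103,231],[381,76]])/5+o
C=cam("top")
for zk in(.084,.078):
    s=fit(hub,kn,zk,C,[.545,-.18,-1.8,.7,0,0,0]);print(np.round(s.x,3),np.round(s.fun,1))
H,K=pts(s.x);print(H.round(3),K.round(3))
E
```

```text
[ 0.548 -0.183 -1.797  0.759  0.069  0.127  0.061] [ 0.7 -0.1  0.1  0.2 -0.5 -0.1 -0.3 -0.3  0.5  0.7 -0.1  0.5 -0.4 -0.1
  0.2 -1.1]
[ 0.549 -0.183 -1.799  0.724  0.05   0.142  0.075] [ 0.7 -0.1  0.1  0.1 -0.4 -0.2 -0.2 -0.4  0.4  0.5 -0.1  0.6 -0.4 -0.1
  0.1 -0.3]
[[ 0.537 -0.231]
 [ 0.5   -0.171]
 [ 0.56  -0.134]
 [ 0.597 -0.194]] [[ 0.501 -0.257]
 [ 0.458 -0.159]
 [ 0.576 -0.093]
 [ 0.639 -0.207]]
```

```bash
cat > t.py <<'E'
from h import *
A=-1.798;CEN=np.array([.549,-.183])
def tl(p): # world xy -> tester frame (X out lever2, Y out lever3) mm
    d=np.array(p)[:2]-CEN;x=np.array([np.cos(A-np.pi/2),np.sin(A-np.pi/2)]);y=np.array([-np.cos(A),-np.sin(A)])
    return np.round(1e3*np.array([d@x,d@y]),1)
def now():
    s=manip.get_state();q=s["tcp_rot"];M=R.from_quat([q[1],q[2],q[3],q[0]]).as_matrix()
    print("XY",tl(s["position"]),"z",round(s["position"][2]*1e3,1),"yaw err deg",round(np.degrees((np.arctan2(M[1,0],M[0,0])-(A+3*np.pi/2)+np.pi)%(2*np.pi)-np.pi),2),"tilt",M[:2,2].round(3),"t",s["t"],"F",np.round(s["ft_force"],1),"q",np.round(s["q"],2))
E
python3 - <<'E'
from t import *
now()
C=cam("top");print(unproj([[95,50],[250,33],[400,12],[450,3]],.39,C).round(3))
E
```

```text
XY [482.5 671.9] z 244.3 yaw err deg -8.62 tilt [-0.001 -0.002] t 0.1 F [-0.1 -0.2 -0.1] q [ 1.09  0.28 -0.03  1.27  0.    1.47]
[[ 0.707  0.265  0.39 ]
 [ 0.725  0.053  0.39 ]
 [ 0.755 -0.148  0.39 ]
 [ 0.769 -0.217  0.39 ]]
```

Emit:
{"api": "step_arm", "payload": {"motion": [0,0,0,0,0,0,-0.15,0,-3,-3.9,0,0,0,0,0,-3,-3.9,0,0,0,0,0,-3,-3.9,0,0,0,0,0,-3,-3.9,0,0,0,0,0,-3,-3.9,0,0,0,0,0,-3,-3.9,0,0,0,0,0,-3,-3.9,0,0,0,0], "force": 40}}

```text
t: 0.9
position: [0.3735, 0.2656, 0.245]
tcp_rot: [-0.0, 0.113, 0.994, -0.0]
ft_force: [1.3, -0.5, -0.1]
grip_width: -0.0001
finger_force: 0.0
```

Emit:
{"api": "step_arm", "payload": {"motion": [0,-3,-3.9,0,0,0,0,0,-3,-3.9,0,0,0,0,0,-3,-3.9,0,0,0,0,0,-3,-3.9,0,0,0,0,0,-3,-3.9,0,0,0,0,0,-3,-3.9,0,0,0,0,0,-3,-3.8,0,0,0,0,0,0,0,0,0,0,0]}}

```text
t: 1.7
position: [0.519, -0.0497, 0.245]
tcp_rot: [0.001, 0.117, 0.993, -0.001]
ft_force: [-0.8, 0.4, 0.5]
grip_width: 0.0003
finger_force: 0.0
```

```bash
python3 - <<'E'
from t import *
now()
im=cams.capture("wrist");cv2.imwrite("pics/w1.png",im[:,:,::-1])
E
```

```text
XY [ 59.3 123.1] z 245.0 yaw err deg -0.4 tilt [ 0.002 -0.002] t 1.7 F [-0.8  0.4  0.5] q [-0.22  0.09 -0.25  1.23 -0.    0.02]
```

View pics/w1.png

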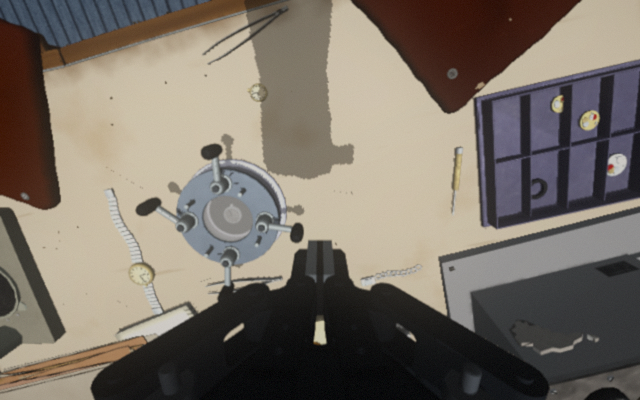

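Wrist view: hubs at about 1 (185,222), 2 (217,186), 3 (263,227) and 4 (229,255). Knobs are at about (148,207), (211,152), (297,232) and (227,293). I'll check the fit against these.

```bash
python3 - <<'E'
from fit import *
st=manip.get_state();C=cam("wrist",st)
s=fit(np.array([[185,222],[217,186],[263,227],[229,254]]),np.array([[148,207],[211,152],[297,232],[227,294]]),.078,C,[.545,-.18,-1.8,.7,0,0,0]);print(np.round(s.x,3),np.round(s.fun,1))
E
```

```text
[ 0.543 -0.173 -1.775  0.783  0.073  0.139  0.117] [-2.4  4.9  0.2  0.2  1.2 -2.1 -0.3  8.  -1.  -0.6  0.  -2.8  2.9  0.1
 -0.1  1.9]
```

Emit:
{"api": "step_arm", "payload": {"motion": [0,-1,-1.5,4,0,0,0,0,-1,-1.5,4,0,0,0,0,0,0,2,0,0,0,0,0,0,0,0,0,0,0,0,0,0,0,0,0,0,0,0,0,0,0,0,0,0,0,0,0,0,0,0,0,0,0,0,0,0]}}

```text
t: 2.55
position: [0.5303, -0.0785, 0.1468]
tcp_rot: [0.001, 0.113, 0.994, -0.0]
ft_force: [-0.4, 0.9, 0.2]
grip_width: 0.0002
finger_force: 0.0
```

```bash
python3 - <<'E'
from t import *
now()
im=cams.capture("wrist");cv2.imwrite("pics/w2.png",im[:,:,::-1])
im=cams.capture("top");cv2.imwrite("pics/top2.png",im[:,:,::-1])
now()
E
```

```text
XY [41.8 97.6] z 146.8 yaw err deg -0.0 tilt [ 0.003 -0.001] t 2.55 F [-0.4  0.9  0.2] q [-0.27  0.19 -0.35  1.02  0.   -0.04]
XY [42.2 97.4] z 146.2 yaw err deg -0.02 tilt [ 0.002 -0.   ] t 2.65 F [ 0.7 -0.1 -0.1] q [-0.27  0.19 -0.35  1.02  0.   -0.04]
```

View pics/w2.png

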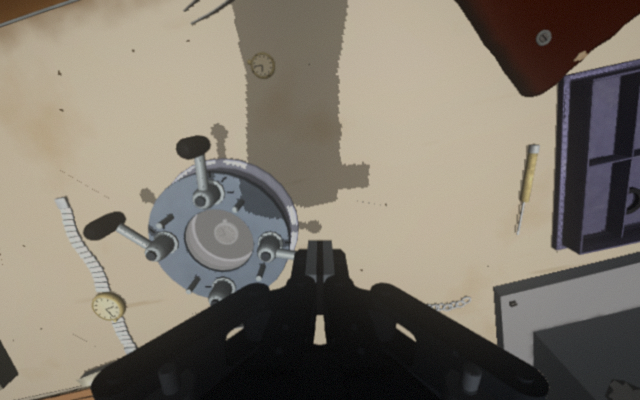

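Wrist view, closer: hub tops at about 1 (152,254), 2 (201,201), 3 (265,255) and 4 (219,291). Knob middles are at about 1 (105,226) and 2 (193,147); knob 3 is hidden behind the finger.

```bash
python3 - <<'E'
from fit import *
st=manip.get_state();C=cam("wrist",st)
hub=np.array([[152,254],[201,201],[265,255],[219,291]]);kn=np.array([[105,226],[193,147]])
print("pred",proj(np.c_[pts([.549,-.183,-1.798,.74,.06,.13,.07])[0],[.068]*4],C).round(0).tolist())
w=unproj(hub,.068,C);print(w.round(4).tolist(), w.mean(0))
def r(p):
    H,K=pts(np.r_[p,0,0]);return (proj(np.r_[np.c_[H,[.068]*4],np.c_[K[:2],[.066]*2]],C)-np.r_[hub,kn]).ravel()
s=least_squares(r,[.545,-.18,-1.8,.7,0]);print(s.x.round(3),s.fun.round(1))
E
```

```text
pred [[149.0, 259.0], [198.0, 205.0], [264.0, 260.0], [214.0, 307.0]]
[[0.5337, -0.2271, 0.068], [0.4979, -0.1682, 0.068], [0.5562, -0.1322, 0.068], [0.5822, -0.1833, 0.068]] [ 0.54251458 -0.17770047  0.068     ]
[ 0.545 -0.179 -1.788  0.623 -0.005] [-0.3  0.3 -0.5 -2.5  2.4 -1.3 -2.1 11.4  0.4  0.2 -0.1 -4.7]
```

Emit:
{"api": "step_arm", "payload": {"motion": [0,-1,-0.8,2,0,0,0,0,0,0,2,0,0,0,0,0,0,2,0,0,0,0,-0.8,0,0,0,0,0,0,-1,0,0,0,0,0,0,-1,0,0,0,0,0,0,-1,0,0,0,0,0,0,0,0,0,0,0,0]}}

```text
t: 3.45
position: [0.5723, -0.0986, 0.0853]
tcp_rot: [-0.003, 0.114, 0.993, -0.002]
ft_force: [-7.1, -2.5, 0.7]
grip_width: -0.0003
finger_force: 3.2
```

```bash
sed -i 's/A=-1.798;CEN=.*/A=-1.795;CEN=np.array([.547,-.181])/' t.py; python3 -c "
from t import *
now()"
```

```text
XY [-6.3 86. ] z 85.3 yaw err deg -0.26 tilt [-0.007 -0.003] t 3.45 F [-7.1 -2.5  0.7] q [-0.28  0.33 -0.31  0.93 -0.01 -0.05]
```

Emit:
{"api": "step_arm", "payload": {"motion": [0,-0.6,0,0,0,0,0,0,0,0,0,0,0,0,0,0,0,0,0,0,0,0,1,0,0,0,0,0,0,0.5,0,-3.5,0,0,0,0,0,2.8,-3.8,0,0,0,0,0,2.8,-3.9,0,0,0,0,0,2.8,-3.9,0,0,0,0]}}

```text
validation failed for argument at $.mo...
```

Emit:
{"api": "step_arm", "payload": {"motion": [0,0,0,0,0,0,0,0,0,0,0,0,0,0,0,0,0,0,0,0,0,0,0,0,0,0,0,0,0,0,0,0,0,0,0,0,0,0,0,0,0,0,0,0,0,0,0,0,0,0,0,0,0,0,0,0]}}

```text
t: 4.25
position: [0.5723, -0.0983, 0.0853]
tcp_rot: [-0.003, 0.114, 0.993, -0.002]
ft_force: [-6.4, -2.8, -1.6]
grip_width: -0.0001
finger_force: 2.8
```

```bash
python3 -c "
from t import *
now()
cv2.imwrite('pics/w3.png',cams.capture('wrist')[:,:,::-1])"
```

```text
XY [-6.2 86.3] z 85.3 yaw err deg -0.26 tilt [-0.006 -0.003] t 4.25 F [-6.4 -2.8 -1.6] q [-0.28  0.33 -0.31  0.93 -0.   -0.05]
```

View pics/w3.png

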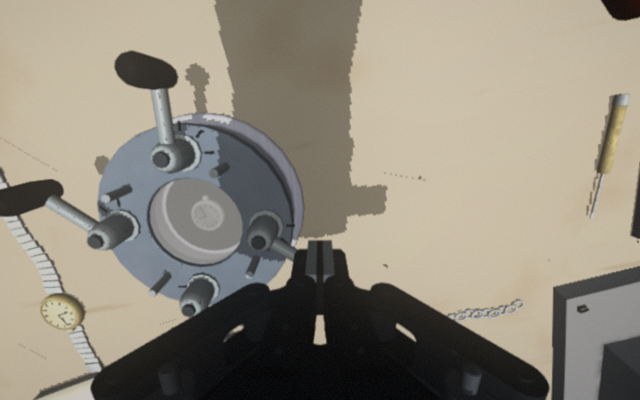

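The first call was refused for a miscounted row, so the arm only held still. The wrist view shows lever 3's arm (285,250) swinging clockwise in front of the finger, so contact is good. I'll carry on.

Emit:
{"api": "step_arm", "payload": {"motion": [0,-0.6,0,0,0,0,0,0,0,0,0,0,0,0,0,0,0,0,0,0,0,0,1,0,0,0,0,0,0,0.5,0,-3.5,0,0,0,0,2.8,-3.8,0,0,0,0,0,2.8,-3.9,0,0,0,0,0,2.8,-3.9,0,0,0,0]}}

```text
t: 5.1
position: [0.459, -0.1909, 0.1227]
tcp_rot: [0.003, 0.113, 0.994, -0.001]
ft_force: [0.4, -1.2, 0.3]
grip_width: -0.0
finger_force: 0.0
```

Emit:
{"api": "step_arm", "payload": {"motion": [0,0,0,0,0,0,0,0,0,0,0,0,0,0,0,0,0,0,0,0,0,0,0,0,0,0,0,0,0,0,0,0,0,0,0,0,0,0,0,0,0,0,0,0,0,0,0,0,0,0,0,0,0,0,0,0]}}

```text
t: 5.9
position: [0.4576, -0.189, 0.1202]
tcp_rot: [-0.0, 0.113, 0.994, 0.0]
ft_force: [-0.8, 0.6, 0.5]
grip_width: 0.0001
finger_force: 0.0
```

```bash
python3 -c "
from t import *
now()
cv2.imwrite('pics/w4.png',cams.capture('wrist')[:,:,::-1])"
```

```text
XY [ 85.4 -27.6] z 120.2 yaw err deg -0.18 tilt [-0.  0.] t 5.9 F [-0.8  0.6  0.5] q [-0.52  0.15 -0.47  0.95  0.   -0.3 ]
```

View pics/w4.png

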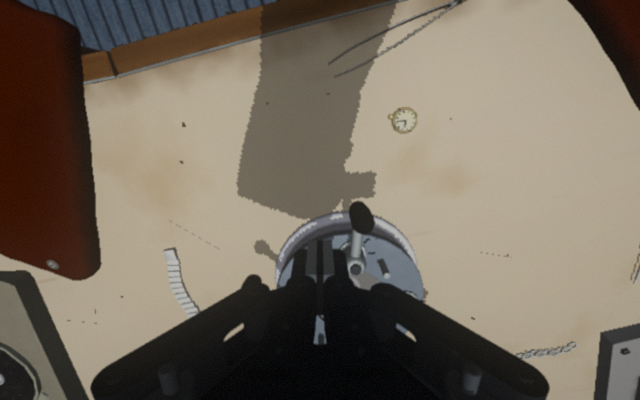

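Wrist view: knob 2 sits at (361,212), just right of the fingers, so there is clear space to descend. I'll lower and push +Y.

Emit:
{"api": "step_arm", "payload": {"motion": [0,0,0,1.7,0,0,0,0,0,0,1.7,0,0,0,0,0,0,0,0,0,0,0,0,1,0,0,0,0,0,0,0.8,0,0,0,0,0,0,0.8,0,0,0,0,0,0,0,0,0,0,0,0,0,0,0,0,0,0]}}

```text
t: 6.75
position: [0.4642, -0.1651, 0.0876]
tcp_rot: [0.001, 0.114, 0.994, -0.002]
ft_force: [-1.4, -5.5, -1.7]
grip_width: -0.0
finger_force: 2.1
```

```bash
python3 -c "
from t import *
now()
cv2.imwrite('pics/s5.png',cams.capture('scene')[:,:,::-1]);cv2.imwrite('pics/w5.png',cams.capture('wrist')[:,:,::-1])
im=np.hstack([cv2.resize(cv2.imread('pics/s5.png')[110:240,270:430],(480,390)),cv2.resize(cv2.imread('pics/w5.png')[150:350,220:420],(320,390))]);cv2.imwrite('pics/m5.png',im)"
```

```text
XY [84.3 -2.9] z 87.6 yaw err deg -0.2 tilt [ 0.001 -0.005] t 6.75 F [-1.4 -5.5 -1.7] q [-0.47  0.18 -0.51  0.88 -0.   -0.24]
```

View pics/m5.png

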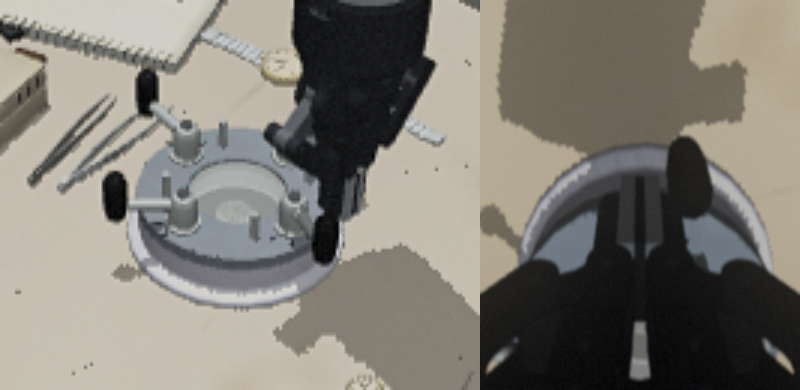

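Scene crop: knob 3 at (115,195), swung well round. Knob 2 is at (324,238), against the finger, and knob 4 at (147,92) is still slack. I'll convert these to joint values.

```bash
cat > ang.py <<'E'
from t import *
def q(i,px,z=.066,n="scene"):
    P=tl(unproj([px],z,cam(n))[0]);b=[-90,0,90,180][i-1]*np.pi/180
    h=50*np.array([np.cos(b),np.sin(b)]);d=P-h
    a=np.arctan2(d[1],d[0])-b;a=(a+np.pi)%(2*np.pi)-np.pi   # tool frame is left-handed seen from above: cw = +
    print(i,P,"r",np.hypot(*d).round(1),"q",round(a,3))
E
python3 -c "
from ang import *
for i,(u,v) in {3:(115,195),2:(324,238),4:(147,92)}.items(): q(i,(270+u/3,110+v/3))"
```

```text
3 [-28.8  82.6] r 43.5 q 0.724
2 [89.9 14.9] r 42.6 q 0.357
4 [-94.9  -6.3] r 45.3 q 0.139
```

Emit:
{"api": "step_arm", "payload": {"motion": [0,0,0.8,0,0,0,0,0,0,0.7,0,0,0,0,0,0,0,0,0,0,0,0,0,0,0,0,0,0,0,0,-1,0,0,0,0,0,0,-0.5,-3.5,0,0,0,0,-3.4,0.6,0,0,0,0,0,-3.4,0.6,0,0,0,0]}}

```text
t: 7.65
position: [0.5334, -0.1674, 0.1233]
tcp_rot: [0.001, 0.114, 0.993, 0.0]
ft_force: [-0.0, -0.2, 0.1]
grip_width: 0.0001
finger_force: 0.0
```

Emit:
{"api": "step_arm", "payload": {"motion": [0,-3.5,0.6,0,0,0,0,0,-3.5,0.6,0,0,0,0,0,-3.4,0.6,0,0,0,0,0,0,0,0,0,0,0,0,0,0,0,0,0,0,0,0,0,0,0,0,0,0,0,0,0,0,0,0,0,0,0,0,0,0,0]}}

```text
t: 8.45
position: [0.6366, -0.1734, 0.1215]
tcp_rot: [-0.0, 0.114, 0.993, 0.0]
ft_force: [1.2, -0.1, -0.6]
grip_width: -0.0004
finger_force: 0.0
```

```bash
python3 -c "
from t import *
now()"
```

```text
XY [-85.7  27.4] z 121.5 yaw err deg -0.23 tilt [-0.001  0.   ] t 8.45 F [ 1.2 -0.1 -0.6] q [-0.36  0.42 -0.1   1.06  0.   -0.14]
```

Emit:
{"api": "step_arm", "payload": {"motion": [0,0,0,1.7,0,0,0,0,0,0,1.8,0,0,0,0,0,0,0,0,0,0,0,0,0,-1,0,0,0,0,0,0,-1,0,0,0,0,0,0,-0.8,0,0,0,0,0,0,-0.6,0,0,0,0,0,0,0,0,0,0]}}

```text
t: 9.25
position: [0.6391, -0.174, 0.1228]
tcp_rot: [0.002, 0.114, 0.994, -0.0]
ft_force: [-0.3, -1.0, 0.4]
grip_width: -0.0002
finger_force: 0.0
```

```bash
python3 -c "
from t import *
now()"
```

```text
XY [-88.3  27.3] z 122.8 yaw err deg -0.2 tilt [ 0.004 -0.001] t 9.25 F [-0.3 -1.   0.4] q [-0.36  0.42 -0.09  1.05  0.   -0.14]
```

The row columns slipped by one, so the tool only went down and back up, harmlessly. I'll redo it.

Emit:
{"api": "step_arm", "payload": {"motion": [0,0,0,1.7,0,0,0,0,0,0,1.8,0,0,0,0,0,0,0,0,0,0,0,0,-1,0,0,0,0,0,0,-1,0,0,0,0,0,0,-0.8,0,0,0,0,0,0,-0.6,0,0,0,0,0,0,0,0,0,0,0]}}

```text
t: 10.05
position: [0.6281, -0.2042, 0.0856]
tcp_rot: [-0.002, 0.113, 0.994, 0.004]
ft_force: [-2.8, 8.7, 2.3]
grip_width: -0.0003
finger_force: 3.9
```

```bash
python3 -c "
from t import *
now()"
```

```text
XY [-84.3  -4.6] z 85.6 yaw err deg -0.18 tilt [-0.003  0.008] t 10.05 F [-2.8  8.7  2.3] q [-0.41  0.46 -0.12  1.    0.01 -0.19]
```

Emit:
{"api": "step_arm", "payload": {"motion": [0,0,-0.8,0,0,0,0,0,0,-0.1,0,0,0,0,0,0,0,0,0,0,0,0,0,1,0,0,0,0,0,0,0.5,-3.5,0,0,0,0,-1.2,-2,0,0,0,0,0,-1.3,-2,0,0,0,0,0,0,0,0,0,0,0]}}

```text
t: 10.85
position: [0.6489, -0.2496, 0.1225]
tcp_rot: [0.003, 0.115, 0.993, -0.002]
ft_force: [-0.5, 0.4, -0.1]
grip_width: 0.0003
finger_force: 0.0
```

```bash
python3 -c "
from t import *
now()
cv2.imwrite('pics/s6.png',cams.capture('scene')[:,:,::-1]);cv2.imwrite('pics/t6.png',cams.capture('top')[:,:,::-1])
im=np.hstack([cv2.resize(cv2.imread('pics/s6.png')[110:240,270:430],(480,390)),cv2.resize(cv2.imread('pics/t6.png')[130:260,340:446],(318,390))]);cv2.imwrite('pics/m6.png',im)"
```

```text
XY [-114.6  -44.3] z 122.5 yaw err deg -0.37 tilt [ 0.005 -0.004] t 10.85 F [-0.5  0.4 -0.1] q [-0.46  0.47 -0.01  1.08 -0.   -0.23]
```

View pics/m6.png

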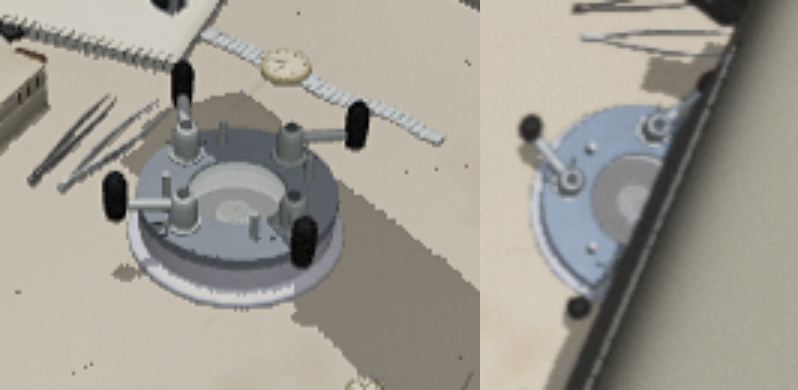

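Scene crop: all four levers are visible, with knobs at 1 (357,125), 2 (304,241), 3 (115,195) and 4 (182,84). All of them are swung part-way.

```bash
python3 -c "
from ang import *
for i,(u,v) in {1:(357,125),2:(304,241),3:(115,195),4:(182,84)}.items(): q(i,(270+u/3,110+v/3))"
```

```text
1 [ 28.7 -84.7] r 45.0 q 0.691
2 [83.4 26. ] r 42.3 q 0.661
3 [-28.8  82.6] r 43.5 q 0.724
4 [-85.  -30.4] r 46.4 q 0.715
```

Emit:
{"api": "step_arm", "payload": {"motion": [0,0,0,1.7,0,0,0,0,0,0,1.8,0,0,0,0,0,0,0,0,0,0,0,1,0,0,0,0,0,0,1,0,0,0,0,0,0,1,0,0,0,0,0,0,0.6,0,0,0,0,0,0,0,0,0,0,0,0]}}

```text
t: 11.75
position: [0.6156, -0.2411, 0.0914]
tcp_rot: [0.006, 0.114, 0.993, -0.004]
ft_force: [1.0, -5.0, 7.6]
grip_width: -0.0002
finger_force: 6.0
```

```bash
python3 -c "
from t import *
now()"
```

```text
XY [-80.3 -43.3] z 91.4 yaw err deg -0.27 tilt [ 0.011 -0.009] t 11.75 F [ 1.  -5.   7.6] q [-0.47  0.44 -0.14  0.98 -0.   -0.24]
```

```bash
python3 -c "
from t import *
cv2.imwrite('pics/s7.png',cams.capture('scene')[:,:,::-1]);cv2.imwrite('pics/w7.png',cams.capture('wrist')[:,:,::-1])
now()
im=np.hstack([cv2.resize(cv2.imread('pics/s7.png')[90:240,270:430],(480,450)),cv2.resize(cv2.imread('pics/w7.png')[150:350,250:390],(315,450))]);cv2.imwrite('pics/m7.png',im)"
```

```text
XY [-80.3 -43.3] z 91.3 yaw err deg -0.27 tilt [ 0.011 -0.009] t 11.85 F [ 1.3 -4.9  8.8] q [-0.47  0.44 -0.13  0.98 -0.   -0.24]
```

View pics/m7.png

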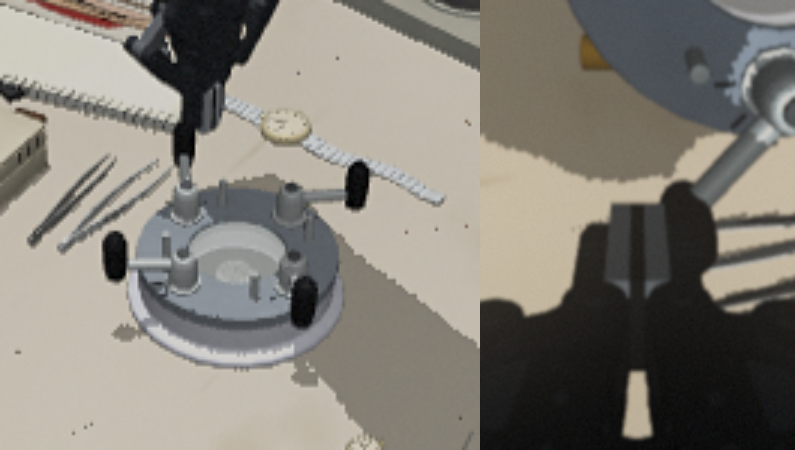

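The crop shows the narrow pads slipped past knob 4 on its -Y side, with the knob now right of the pads at (690,235). I'll lift, back off and recentre in Y, then make this push follow the knob.

Emit:
{"api": "step_arm", "payload": {"motion": [0,0,0,-1.5,0,0,0,0,0,0,-2,0,0,0,0,0,-1.9,0.3,0,0,0,0,0,-1.9,0.3,0,0,0,0,0,0,0,0,0,0,0,0,0,0,0,0,0,0,0,0,0,0,0,0,0,0,0,0,0,0,0,0]}}

```text
validation failed for argument at $.mo...
```

```bash
python3 -c "
from ang import *
now()
im=cv2.imread('pics/s7.png')
cv2.imwrite('pics/s8.png',cams.capture('scene')[:,:,::-1]);im=cv2.imread('pics/s8.png')
# dark blobs in tester region
g=im[100:215,295:420].max(2);m=(g<45).astype(np.uint8)
n,l,st,c=cv2.connectedComponentsWithStats(m)
for k in range(1,n):
    if st[k,4]>25:print(st[k],(c[k]+[295,100]).round(1))
C=cam('scene');print('pred knobs',proj([[*(CEN+0),.066]],C))"
```

```text
XY [-80.3 -43.3] z 91.3 yaw err deg -0.27 tilt [ 0.011 -0.009] t 11.85 F [ 1.3 -4.9  8.8] q [-0.47  0.44 -0.13  0.98 -0.   -0.24]
[ 20   0  42  45 696] [335.7 114.1]
[90 44  8 15 94] [388.6 151.1]
[  9  67   8  16 102] [307.9 174.9]
[ 72  82   9  17 122] [370.7 190.2]
pred knobs [[349.3151865  163.29016172]]
```

Blob detection finds the knobs cleanly, so I'll use it from here. Sending the move again with exactly 8 rows.

Emit:
{"api": "step_arm", "payload": {"motion": [0,0,0,-1.5,0,0,0,0,0,0,-2,0,0,0,0,-1.9,0.3,0,0,0,0,0,-1.9,0.3,0,0,0,0,0,0,0,0,0,0,0,0,0,0,0,0,0,0,0,0,0,0,0,0,0,0,0,0,0,0,0,0]}}

```text
t: 12.7
position: [0.6489, -0.2397, 0.1203]
tcp_rot: [-0.001, 0.114, 0.994, 0.0]
ft_force: [-0.1, 0.2, -0.4]
grip_width: 0.0002
finger_force: 0.0
```

```bash
cat > look.py <<'E'
from ang import *
now()
im=cams.capture('scene');g=im[100:215,295:420].max(2)
n,l,st,c=cv2.connectedComponentsWithStats((g<45).astype(np.uint8))
for k in range(1,n):
    if 50<st[k,4]<200 and st[k,1]>0:
        px=c[k]+[295,100];P=tl(unproj([px],.066,cam('scene'))[0])
        # best lever by radius
        i=min(range(1,5),key=lambda i:abs(np.hypot(*(P-50*np.array([[0,-1],[1,0],[0,1],[-1,0]][i-1])))-44))
        print(st[k,2:],end=' ');q(i,px)
E
python3 look.py
```

```text
XY [-112.4  -34.6] z 120.3 yaw err deg -0.22 tilt [-0.001  0.001] t 12.7 F [-0.1  0.2 -0.4] q [-0.45  0.47 -0.02  1.08  0.   -0.22]
[ 7 15 81] 4 [-88.5 -34.3] r 51.6 q 0.728
[ 8 15 94] 1 [ 26.9 -85.6] r 44.6 q 0.647
[  8  16 103] 3 [-29.8  82.7] r 44.2 q 0.739
[  9  17 123] 2 [82.3 26.6] r 41.8 q 0.689
```

Emit:
{"api": "step_arm", "payload": {"motion": [0,0,0.2,1.7,0,0,0,0,0,0,1.8,0,0,0,0,0,0,0,0,0,0,0,1,0,0,0,0,0,0,1,0,0,0,0,0,0,0.5,-0.3,0,0,0,0,0,0.5,-0.3,0,0,0,0,0,0,0,0,0,0,0]}}

```text
t: 13.55
position: [0.6255, -0.2417, 0.0898]
tcp_rot: [0.008, 0.114, 0.993, -0.004]
ft_force: [8.1, -6.0, -1.4]
grip_width: -0.0001
finger_force: 4.3
```

```bash
python3 look.py
```

```text
XY [-90.  -41.7] z 89.8 yaw err deg -0.27 tilt [ 0.014 -0.009] t 13.55 F [ 8.1 -6.  -1.4] q [-0.46  0.46 -0.12  0.98 -0.   -0.24]
[ 8 15 94] 1 [ 26.9 -85.6] r 44.6 q 0.647
[  8  16 102] 3 [-29.7  82.9] r 44.3 q 0.734
[  9  17 123] 2 [82.3 26.6] r 41.8 q 0.689
```

Emit:
{"api": "step_arm", "payload": {"motion": [0,-1.2,0.5,0,0,0,0,0,0,0.5,0.3,0,0,0,0,0,0,0,0,0,0,0,1.2,0,0,0,0,0,0,0.5,0,0,0,0,0,0,0.5,-0.2,0,0,0,0,0,0.3,-0.2,0,0,0,0,0,0,0,0,0,0,0]}}

```text
t: 14.4
position: [0.6104, -0.2278, 0.0834]
tcp_rot: [0.003, 0.113, 0.994, 0.001]
ft_force: [5.9, 1.4, -0.4]
grip_width: 0.0
finger_force: 2.8
```

```bash
python3 look.py
```

```text
XY [-72.2 -31.6] z 83.4 yaw err deg -0.17 tilt [0.006 0.001] t 14.4 F [ 5.9  1.4 -0.4] q [-0.46  0.44 -0.16  0.97  0.   -0.23]
[ 7 21 91] 4 [-62.1 -49.2] r 50.7 q 1.33
[ 8 15 93] 1 [ 27.  -85.4] r 44.5 q 0.652
[  8  16 102] 3 [-29.7  82.9] r 44.3 q 0.734
[  9  17 122] 2 [82.2 26.4] r 41.6 q 0.687
```

Emit:
{"api": "step_arm", "payload": {"motion": [0,-0.4,-0.6,0,0,0,0,0,0,-0.4,0,0,0,0,0,0.6,0,0,0,0,0,0,0.5,0,0,0,0,0,0,0.4,0,0,0,0,0,0,0.3,0,0,0,0,0,0,0,0,0,0,0,0,0,0,0,0,0,0,0]}}

```text
t: 15.25
position: [0.6042, -0.2377, 0.0843]
tcp_rot: [0.013, 0.113, 0.994, -0.001]
ft_force: [26.4, -3.9, -15.9]
grip_width: 0.0002
finger_force: 12.9
```

```bash
python3 look.py
```

```text
XY [-68.3 -42.5] z 84.3 yaw err deg -0.11 tilt [ 0.026 -0.005] t 15.25 F [ 26.4  -3.9 -15.9] q [-0.48  0.42 -0.18  0.94  0.01 -0.25]
[ 7 15 89] 4 [-53.5 -47.7] r 47.8 q 1.498
[ 8 15 94] 1 [ 26.9 -85.6] r 44.6 q 0.647
[  8  16 102] 3 [-29.7  82.9] r 44.3 q 0.734
[  9  17 123] 2 [82.3 26.6] r 41.8 q 0.689
```

Emit:
{"api": "step_arm", "payload": {"motion": [0,-1,0,0,0,0,0,0,-1,0,0,0,0,0,0,0,0,-3.5,0,0,0,0,3.9,1.4,0,0,0,0,0,3.9,1.4,0,0,0,0,0,3.9,1.4,0,0,0,0,0,3.9,1.4,0,0,0,0,0,3.8,1.5,0,0,0,0]}}

```text
t: 16.1
position: [0.4356, -0.125, 0.1165]
tcp_rot: [-0.002, 0.114, 0.993, 0.0]
ft_force: [0.0, -0.7, 0.6]
grip_width: 0.0002
finger_force: 0.0
```

Emit:
{"api": "step_arm", "payload": {"motion": [0,0,0,0,0,0,0,0,0,0,0,0,0,0,0,0,0,0,0,0,0,0,0,0,0,0,0,0,0,0,0,0,0,0,0,0,0,0,0,0,0,0,0,0,0,0,0,0,0,0,0,0,0,0,0,0]}}

```text
t: 16.9
position: [0.4393, -0.1266, 0.1172]
tcp_rot: [-0.0, 0.114, 0.994, 0.0]
ft_force: [-0.7, 0.8, -0.0]
grip_width: 0.0001
finger_force: 0.0
```

```bash
python3 look.py
```

```text
XY [117.1  29.1] z 117.2 yaw err deg -0.21 tilt [-0.  0.] t 16.9 F [-0.7  0.8 -0. ] q [-0.42  0.09 -0.54  0.94 -0.   -0.19]
[ 7 15 84] 4 [-52.9 -47.3] r 47.4 q 1.51
[  8  16 102] 3 [-29.7  82.9] r 44.3 q 0.734
[  9  17 120] 2 [82.5 26.8] r 42.1 q 0.69
```

Emit:
{"api": "step_arm", "payload": {"motion": [0,0,0,1.7,0,0,0,0,0,0,1.6,0,0,0,0,0,-0.5,0,0,0,0,0,0,-1,0,0,0,0,0,0,-1,0,0,0,0,0,0,-1,0.2,0,0,0,0,0,-0.7,0.3,0,0,0,0,0,0,0,0,0,0]}}

```text
t: 17.75
position: [0.4295, -0.1685, 0.0793]
tcp_rot: [0.0, 0.115, 0.993, -0.0]
ft_force: [-0.3, -0.2, -0.4]
grip_width: -0.0001
finger_force: 0.0
```

```bash
python3 look.py
```

```text
XY [117.3 -14. ] z 79.3 yaw err deg -0.31 tilt [ 0. -0.] t 17.75 F [-0.3 -0.2 -0.4] q [-0.51  0.15 -0.58  0.85 -0.   -0.28]
[ 7 15 84] 4 [-52.9 -47.3] r 47.4 q 1.51
[  8  16 102] 3 [-29.7  82.9] r 44.3 q 0.734
[  9  17 120] 2 [82.5 26.8] r 42.1 q 0.69
```

That slipped a column again, in free space with no contact. I'll write it row by row.

Emit:
{"api": "step_arm", "payload": {"motion": [0,0,4.3,-0.5,0,0,0,0,-0.5,0,0,0,0,0,0,-1,0,0,0,0,0,0,-1,0,0,0,0,0,0,-1,0.2,0,0,0,0,0,-0.7,0.3,0,0,0,0,0,0,0,0,0,0,0,0,0,0,0,0,0,0]}}

```text
t: 18.6
position: [0.4739, -0.125, 0.0806]
tcp_rot: [-0.008, 0.113, 0.994, 0.005]
ft_force: [-8.9, 11.2, 0.7]
grip_width: 0.0003
finger_force: 5.7
```

```bash
python3 look.py
```

```text
XY [83.7 38.3] z 80.6 yaw err deg -0.13 tilt [-0.016  0.012] t 18.6 F [-8.9 11.2  0.7] q [-0.39  0.2  -0.5   0.88  0.01 -0.17]
[  8  16 102] 3 [-29.7  82.9] r 44.3 q 0.734
```

Emit:
{"api": "step_arm", "payload": {"motion": [0,1.5,-0.5,0,0,0,0,0,0.7,-0.5,0,0,0,0,0,0,0,0,0,0,0,0,-1.2,0,0,0,0,0,0,-0.5,0.2,0,0,0,0,0,-0.5,0.2,0,0,0,0,0,-0.4,0.2,0,0,0,0,0,0,0,0,0,0,0]}}

```text
t: 19.45
position: [0.4842, -0.1362, 0.0845]
tcp_rot: [-0.001, 0.114, 0.993, -0.002]
ft_force: [-4.6, -3.0, 3.0]
grip_width: 0.0001
finger_force: 3.4
```

```bash
python3 look.py
```

```text
XY [71.1 29.7] z 84.5 yaw err deg -0.23 tilt [-0.003 -0.004] t 19.45 F [-4.6 -3.   3. ] q [-0.4   0.21 -0.48  0.88 -0.   -0.17]
[  8  16 101] 3 [-29.6  83. ] r 44.3 q 0.731
```

Emit:
{"api": "step_arm", "payload": {"motion": [0,0.4,0.6,0,0,0,0,0,0,0.5,0,0,0,0,0,-0.6,0,0,0,0,0,0,-0.5,0,0,0,0,0,0,-0.4,0,0,0,0,0,0,-0.4,0,0,0,0,0,0,0,0,0,0,0,0,0,0,0,0,0,0,0]}}

```text
t: 20.3
position: [0.4922, -0.1232, 0.0822]
tcp_rot: [-0.011, 0.113, 0.994, 0.003]
ft_force: [-20.7, 6.9, 14.0]
grip_width: 0.0001
finger_force: 10.9
```

```bash
python3 look.py
```

```text
XY [66.3 44.1] z 82.2 yaw err deg -0.14 tilt [-0.02   0.008] t 20.3 F [-20.7   6.9  14. ] q [-0.37  0.23 -0.46  0.9  -0.   -0.15]
[  8  16 102] 3 [-29.7  82.9] r 44.3 q 0.734
```

Emit:
{"api": "step_arm", "payload": {"motion": [0,2,0,0,0,0,0,0,0,0,-3.5,0,0,0,0,-2.8,1.7,0,0,0,0,0,-2.8,1.8,0,0,0,0,0,-2.8,1.8,0,0,0,0,0,-2.8,1.8,0,0,0,0,0,0,0,0,0,0,0,0,0,0,0,0,0,0]}}

```text
t: 21.15
position: [0.6087, -0.0786, 0.1192]
tcp_rot: [0.0, 0.113, 0.994, 0.0]
ft_force: [-0.3, -0.4, -0.1]
grip_width: -0.0001
finger_force: 0.0
```

```bash
python3 look.py
```

```text
XY [-37.4 113.6] z 119.2 yaw err deg -0.12 tilt [0.001 0.   ] t 21.15 F [-0.3 -0.4 -0.1] q [-0.23  0.35 -0.21  1.01  0.   -0.01]
[ 7 15 84] 4 [-52.9 -47.3] r 47.4 q 1.51
[ 8 15 92] 1 [ 27.1 -85.3] r 44.5 q 0.655
[  8  16 102] 3 [-29.7  82.9] r 44.3 q 0.734
[  8  17 119] 2 [48.3 42.9] r 42.9 q 1.61
```

Emit:
{"api": "step_arm", "payload": {"motion": [0,0.9,0,1.7,0,0,0,0,0,0,1.8,0,0,0,0,0,-1,0,0,0,0,0,0,-1,0,0,0,0,0,0,-1,0,0,0,0,0,-0.2,-0.5,0,0,0,0,0,-0.2,-0.4,0,0,0,0,0,0,0,0,0,0,0]}}

```text
t: 22.0
position: [0.5934, -0.115, 0.0854]
tcp_rot: [0.0, 0.114, 0.994, 0.003]
ft_force: [0.4, 5.7, 1.4]
grip_width: 0.0001
finger_force: 2.6
```

```bash
python3 look.py
```

```text
XY [-30.5  74.7] z 85.4 yaw err deg -0.2 tilt [0.001 0.005] t 22.0 F [0.4 5.7 1.4] q [-0.3   0.37 -0.26  0.94  0.01 -0.07]
[ 7 15 85] 4 [-52.7 -47.2] r 47.3 q 1.514
[ 8 15 92] 1 [ 27.1 -85.3] r 44.5 q 0.655
[  8  17 121] 2 [48.3 42.9] r 42.9 q 1.61
```

Emit:
{"api": "step_arm", "payload": {"motion": [0,-0.4,0.2,0,0,0,0,0,-0.4,-0.4,0,0,0,0,0,0,-0.4,0,0,0,0,0,0,-0.4,0,0,0,0,0,0,-0.3,0,0,0,0,0,0,0,0,0,0,0,0,0,0,0,0,0,0,0,0,0,0,0,0,0]}}

```text
t: 22.85
position: [0.5941, -0.1263, 0.0848]
tcp_rot: [-0.004, 0.113, 0.994, 0.005]
ft_force: [-7.2, 11.5, 7.8]
grip_width: -0.0001
finger_force: 7.9
```

```bash
python3 look.py
```

```text
XY [-33.8  63.8] z 84.8 yaw err deg -0.13 tilt [-0.007  0.011] t 22.85 F [-7.2 11.5  7.8] q [-0.32  0.38 -0.25  0.95  0.01 -0.09]
[ 7 15 85] 4 [-52.7 -47.2] r 47.3 q 1.514
[ 8 15 92] 1 [ 27.1 -85.3] r 44.5 q 0.655
[  8  17 121] 2 [48.3 42.9] r 42.9 q 1.61
```

Emit:
{"api": "step_arm", "payload": {"motion": [0,0,-0.3,0,0,0,0,0,0,-0.3,0,0,0,0,0,0,-0.2,0,0,0,0,0,0,0,0,0,0,0,0,0,0,0,0,0,0,0,0,1.5,0,0,0,0,0,0,1,0,0,0,0,0,0,0,-3.5,0,0,0]}}

```text
t: 23.7
position: [0.5985, -0.1126, 0.1156]
tcp_rot: [-0.004, 0.113, 0.994, 0.001]
ft_force: [-0.5, 0.4, 0.5]
grip_width: -0.0001
finger_force: 0.0
```

```bash
python3 look.py
```

```text
XY [-35.   78.1] z 115.6 yaw err deg -0.17 tilt [-0.009  0.002] t 23.7 F [-0.5  0.4  0.5] q [-0.29  0.35 -0.22  1.02 -0.   -0.06]
[ 7 15 84] 4 [-52.9 -47.3] r 47.4 q 1.51
[  9  27 103] 4 [-51.1  46. ] r 46.0 q -1.547
[ 8 15 92] 1 [ 27.1 -85.3] r 44.5 q 0.655
[  8  17 121] 2 [48.3 42.9] r 42.9 q 1.61
```

Emit:
{"api": "step_arm", "payload": {"motion": [0,1.2,-3.9,0,0,0,0,0,1.2,-3.9,0,0,0,0,0,1.2,-3.9,0,0,0,0,0,1.2,-3.9,0,0,0,0,0,1.2,-3.9,0,0,0,0,0,0,0,0,0,0,0,0,0,0,0,0,0,0,0,0,0,0,0,0,0]}}

```text
t: 24.55
position: [0.5002, -0.2906, 0.1199]
tcp_rot: [0.001, 0.114, 0.994, -0.0]
ft_force: [0.9, 0.6, -0.5]
grip_width: 0.0002
finger_force: 0.0
```

```bash
python3 look.py
```

```text
XY [  21.3 -117.2] z 119.9 yaw err deg -0.21 tilt [ 0.001 -0.001] t 24.55 F [ 0.9  0.6 -0.5] q [-0.64  0.29 -0.29  0.99  0.   -0.41]
[ 7 15 84] 4 [-52.9 -47.3] r 47.4 q 1.51
[ 8 15 94] 1 [ 26.9 -85.6] r 44.6 q 0.647
[ 8 17 93] 3 [-47.5  47.9] r 47.5 q 1.615
[  8  17 119] 2 [48.3 42.9] r 42.9 q 1.61
```

Emit:
{"api": "step_arm", "payload": {"motion": [0,0.5,0,1.7,0,0,0,0,0,0,1.8,0,0,0,0,0,1,0,0,0,0,0,0,1,0,0,0,0,0,0,1,0,0,0,0,0,0.2,0.6,0,0,0,0,0,0.2,0.6,0,0,0,0,0,0,0,0,0,0,0]}}

```text
t: 25.4
position: [0.5024, -0.2481, 0.0863]
tcp_rot: [0.002, 0.113, 0.994, -0.002]
ft_force: [-0.1, -3.5, -0.4]
grip_width: -0.0004
finger_force: 1.9
```

```bash
python3 look.py
```

```text
XY [ 28.5 -75.4] z 86.3 yaw err deg -0.14 tilt [ 0.003 -0.005] t 25.4 F [-0.1 -3.5 -0.4] q [-0.57  0.29 -0.37  0.91 -0.   -0.35]
[ 7 15 84] 4 [-52.9 -47.3] r 47.4 q 1.51
[ 8 17 93] 3 [-47.5  47.9] r 47.5 q 1.615
[  8  17 118] 2 [48.2 42.7] r 42.7 q 1.613
```

Emit:
{"api": "step_arm", "payload": {"motion": [0,0.4,-0.2,0,0,0,0,0,0.4,0.4,0,0,0,0,0,0,0.4,0,0,0,0,0,0,0.4,0,0,0,0,0,0,0.4,0,0,0,0,0,0,0.3,0,0,0,0,0,0,0,0,0,0,0,0,0,0,0,0,0,0]}}

```text
t: 26.25
position: [0.4999, -0.2375, 0.0875]
tcp_rot: [0.003, 0.115, 0.993, -0.01]
ft_force: [-1.0, -19.6, -0.5]
grip_width: -0.0001
finger_force: 8.8
```

```bash
python3 look.py
```

```text
XY [ 33.4 -65.6] z 87.5 yaw err deg -0.34 tilt [ 0.004 -0.02 ] t 26.25 F [ -1.  -19.6  -0.5] q [-0.55  0.28 -0.39  0.89 -0.01 -0.32]
[ 7 15 84] 4 [-52.9 -47.3] r 47.4 q 1.51
[ 8 17 93] 3 [-47.5  47.9] r 47.5 q 1.615
[  8  17 119] 2 [48.3 42.9] r 42.9 q 1.61
```

Force is 20 N at the stop. I'll back off and lift clear.

Emit:
{"api": "step_arm", "payload": {"motion": [0,0,0.2,0,0,0,0,0,0,0,0,0,0,0,0,0,-1.5,0,0,0,0,0,0,-1.5,0,0,0,0,0,0,0,-4,0,0,0,0,0,-4,-2,0,0,0,0,0,0,-1,0,0,0,0,0,0,0,0,0,0]}}

```text
t: 27.1
position: [0.4816, -0.2958, 0.1557]
tcp_rot: [0.001, 0.114, 0.993, 0.0]
ft_force: [0.2, 0.5, -1.1]
grip_width: -0.0001
finger_force: 0.0
```

```bash
python3 look.py
```

```text
XY [  38.2 -126.5] z 155.7 yaw err deg -0.26 tilt [0.002 0.   ] t 27.1 F [ 0.2  0.5 -1.1] q [-0.67  0.23 -0.28  1.06  0.   -0.44]
[ 7 15 85] 4 [-52.7 -47.2] r 47.3 q 1.514
[ 8 17 94] 3 [-47.4  47.9] r 47.4 q 1.615
[  9  16 102] 1 [ 42.1 -51.8] r 42.1 q 1.528
[  8  17 119] 2 [48.3 42.9] r 42.9 q 1.61
```

```bash
python3 -c "
from station import manip
print(manip.close_job())"
```

```text
the job is handed in; nothing more can be done
None
```

The job is handed in at 27 s. I pushed clamps 3, 2 and 4 to half-way, then all four home crosswise (4, 2, 3, 1). The last camera check put all four at about 1.51–1.62 rad with the arm clear; the pass/fail verdict was not shown to me.

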